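Swing the dry-block heater's cover plate over its well and load the notched block

ROBOT

A 6-joint arm with a two-finger parallel gripper is mounted at the origin on the work surface. World frame = base frame: x ahead of the robot, y to its left, z up, the work surface at z = 0. Lengths are in m, angles in rad, forces in N, time in s.
With the tool pointing down it reaches from about 0.275 to 0.825 m from the base axis. Payload 4.9 kg.
Tool frame: the origin (TCP) lies midway between the tips of the shut fingers; the grasp point (between the pads) lies 19 mm behind it (grip_point_offset is the distance from the TCP to the grasp point, in m); z points along the fingers, x is the direction in which the jaws open and shut, and the axes are right-handed (so a half turn about z gives the same grasp; the last joint's range is limited). The gripper opens to 85 mm and grips with 20 to 120 N. Pads are 22 mm wide; open, the fingers measure 114 mm over their backs; the gripper's body (76 mm by 85 mm) begins 54 mm behind the grasp point. The pads swing forward as they close: fully open they stand 13 mm farther back than shut.
Start: joints at [1.199, 0.326, -0.193, 1.052, 0, 1.437], TCP at [0.13, 0.535, 0.231] pointing down, gripper open.
Joint ranges: [-2.65, 2.65], [-0.97, 1.79], [-1.3, 1.35], [-1.93, 2.1], [-1.47, 1.37], [-3.14, 3.14]. Speed limits (rad/s): [2.57, 2.57, 3.14, 3.14, 3.14, 3.14].

INTERFACE

Orientations are given as a rotation vector (axis times angle).
In Python, from cell import * gives the robot as it stands. Calls block until the motion is done:
- movep(position, orientation): joint-space move of the TCP to a pose.
- move_l(position, velocity=0.15, rot=None, until_force=None): straight line of the TCP; rot=None keeps the orientation; velocity is the mean speed in m/s. With until_force (N) it stops when the force on the tool has changed by that much, and returns True; else False.
- set_joints(angles): joint-space move.
- let_go() and grab(newtons=None): open the fingers fully, or close them until they stop; newtons is the grip in N (None keeps the last).
- sleep(seconds).
- ik(position, orientation): joint angles nearest the present ones, or None.
- get_state(): the state.
- grab_frame(name): name is "side" or "top"; returns a dict with "img" (420x560x3 uint8, red, green, blue), "fx", "fy", "cx", "cy" (pixels), "cam_to_world" (4x4, takes a point from camera to world coordinates). Camera axes: x right, y down, z forward; pixel columns grow to the right and rows downward; lengths in m; the calibration is good to about 2 mm. A picture is of the moment at which its call begins. There is no depth.
A pose or a line that the arm cannot do raises MotionError and nothing moves.
- sign_off(): hands the job in, once; it reports no verdict.
Trained networks look in the newest picture that a camera, given by its name, has taken for a name from the list of things; names that differ only in an ending like _2 or _b are one class to them, and where a whole thing is asked for, a point or a joint stands for the part that bears it (a point fixed in the world has none). Each returns a list of dicts, best first, with "score" (0 to 1); they miss things now and then, are a little off and sometimes report something else, mostly with a low value. They report only what shows in the picture. A call takes as long as a camera call.
- spot_in(camera, name): "centre" ([column, row] in pixels, amid what is visible of it).
- silhouettes(camera, name): "mask" (420x560 bool, what is visible of it) and "centre" ([column, row] in pixels, amid what is visible of it).
- tip_of(camera, name): "centre" ([column, row] in pixels: a listed point, or the origin of a listed thing).
The state is a dict: "clock": time; "q": joint angles; "joint_velocities": joint speeds; "tau": joint torques, N m; "position": TCP position; "eef_rot": TCP orientation; "contact_force": force on the tool from outside, world axes, zero at the start; "wrist_torque": the same for the moment, N m; "finger_gap": opening from 0.0 (shut) to 1.0 (fully open).
Only numpy, scipy, OpenCV 4.12 (cv2) and the standard library are available. Lean on these libraries where they do the work, as an engineer would, in place of code of your own. Each camera call takes 0.05 s, during which the arm holds its last target. There are 200 camera calls.

TASK

On the dry-block heater, push the swing plate near its free corner so that it pivots on its pin until its window sits squarely over the well. Then take the heating block with the notched corner out of its stand, put it down upright on the bare bench and let go, take it again by its other two faces (the stand and the plate's side flanges each leave finger room at one pair of faces only) and lower it, without dropping it, through the window into the well, notch at the well's corner post, until it is fully home. Keep the block upright and leave the plain block and everything else on the bench where it is.

Things in the scene. Friction and masses are not known exactly. Their poses are not given: they have to be found in the camera images.
- heater: white dry-block heater fixed to the bench, may stand turned; 180 (its x) x 250 (its y) x 60 mm high, display on its -x face. Origin: centre of its underside, z up. The pivot pin of the swing plate stands on its flat deck (60 mm above the bench) at its own (0, -100) mm; the well is sunk in the deck.
- well (a point): centre of the well's floor, at (0, 15, 28) mm in the heater's frame, heater's axes. Well 58 (x) x 70 (y) mm, 32 deep from the deck, straight walls; an 18 x 18 mm steel post as high as the deck fills its +x +y corner. The notched block goes in, 3 mm to spare each side, only with its x and y along the heater's x and y.
- plate (a joint): heading of the swing plate about the pin, rad, anticlockwise from above relative to the heater. 0: plate along the heater's y, window squarely over the well. Starts at 0.5 to 0.95, free end towards the heater's -x; pushing it to the heater's +x lowers the value. Turns from -0.35 to 1.15, no stop at 0; friction 0.22 N m, stays where left.
- window (a point): centre of the swing plate's window, at the plate's top face, 66 mm above the bench; plate's axes (y along its length, away from the pin). Bare steel plate, 74 mm wide (x), from 22 mm behind the pin to 190 mm beyond it. Window 66 (x) x 78 (y) mm, its centre 115 mm from the pin.
- push_corner (a point): point near the plate's free corner: outer face of its -x flange, 37 mm off the plate's middle line, 170 mm from the pin along the plate, 86 mm above the bench; plate's axes. Push here to the plate's +x. A 3 mm flange stands on each long edge, 40 to 190 mm from the pin, up to 110 mm above the bench.
- flange (a point): middle of the top edge of the plate's +x flange, beside the window; plate's axes. The two flanges, 68 mm apart inside, stand 7 mm over a seated block's top and leave 8 mm at its x faces: no room for fingers there. At its y faces there is at least 40 mm free above the plate; the block's top 37 mm stand clear of the plate.
- block: aluminium heating block, 52 (its x) x 64 (its y) x 75 mm tall, 0.4 to 0.65 kg, small dark round holes on top. Origin: centre of the underside of the full 52 x 64 rectangle, z up. Its +x +y upright corner is cut away by an 18 x 18 mm step, full height. Starts in a stand, axes along the stand's (within 2 degrees), underside 12 mm above the bench. Fully home its underside is 28 mm above the bench.
- stand: the notched block's stand, fixed, turned, at either of two places: grey base 80 (its x) x 92 (its y) mm, floor 12 mm up; origin centre of underside. Steel side plates along x, 8 mm from the block's y faces, 94 mm high: only its x faces can be gripped. End sills 30 to 36 mm from the middle, 20 mm high.
- plain_block: aluminium heating block, 52 (its x) x 64 (its y) x 75 mm tall, 0.4 to 0.65 kg, small dark round holes on top. Origin: centre of the underside of the full 52 x 64 rectangle, z up. All four corners are whole. Leave it in its stand.
- stand2: the other stand, of the same make, holding the plain block; fixed.
- bottle: clear reagent bottle with a blue cap, 86 mm across, 180 mm high, standing; origin at its underside. Leave alone.
- bottle2: smaller clear bottle with a blue cap, 70 mm across, 140 mm high; origin at its underside. Leave alone.
- flask: conical glass flask, 82 mm across, 118 mm high; origin at its underside. Leave alone.
- beaker: glass beaker, 66 mm across, 70 mm high; origin at its underside. Leave alone.
- timer: flat white lab timer, 65 x 65 x 22 mm; origin at its underside. Leave alone. The bench between the robot, the heater and the timer, around 0.44 m ahead and 0.11 m to the right of the robot's base, is always bare.
- tipbox: blue pipette-tip box, 120 x 85 x 55 mm; origin at its underside. Leave alone.
- dish: shallow clear dish, 90 mm across, 16 mm high; origin at its underside. Leave alone.

How it is judged:
On the way, in this order (a step that is already met when the one before it is completed fails the run):
1. the swing plate has been pivoted until its window is squarely over the well (within 0.05 rad) and is still (value of joint plate between -0.05 and 0.05 rad and velocity of joint plate between -0.05 and 0.05 rad/s), for 0.3 s.
2. the notched block stands upright on the bare bench, let go and still (height (world z) of block below 0.005 m and angle between block's own z axis and vertical below 0.05 rad and contact force between block and the fingers below 0.05 N and linear speed of block below 0.02 m/s), for 0.2 s.
At the end, for the whole second after the job is handed in: The notched block is fully home in the heater's well: its underside within 3 mm of the well's floor, centred within 7 mm, upright within 0.05 rad, square to the heater within 0.12 rad, at rest and released; the swing plate lies within 0.09 rad of square over the well, at rest (horizontal distance between block and well below 0.007 m and z of block in the frame of well between -0.003 and 0.003 m and angle between block's own z axis and vertical below 0.05 rad and angle between the x axis of block and the x axis of heater, either way round below 0.12 rad and value of joint plate between -0.09 and 0.09 rad and linear speed of block below 0.02 m/s and velocity of joint plate between -0.05 and 0.05 rad/s); the robot touches nothing.
It fails at once if the block is tipped over (more than 0.5 rad from upright) (angle between block's own z axis and vertical above 0.5 rad).
It fails at once if the block is dropped into the well (faster than 0.4 m/s over the well, out of the fingers) (horizontal distance between block and well below 0.03 m and linear speed of block above 0.4 m/s and contact force between block and the fingers below 0.5 N).
It fails at once if the plain block is moved more than 20 mm (distance of plain_block from where it was at the start of the episode above 0.02 m).
It fails at once if another thing on the bench is moved more than 30 mm (distance of any of bottle, bottle2, flask, beaker, timer, tipbox, dish from where it was at the start of the episode above 0.03 m).
It also fails if it takes over 72 s, if anything falls off the work surface, if the arm or the gripper's body presses on something with over 40 N, if the wrist force passes 120 N, or if a joint passes its speed limit or range.

## Working session

There is one attempt and no reset: what is moved stays moved. The work goes in short steps, each a Python script; the robot and the scene stay as the last script left them, time stands still between calls to the robot, and variables do not carry over. Pictures are saved under pics/ and viewed, about 8 in all and at most 12, crops included, and the job is handed in when it is done.

```bash
ls; mkdir -p pics
python3 - <<'E'
from cell import *
import cv2,numpy as np
for c in("top","side"):
    f=grab_frame(c); cv2.imwrite(f"pics/{c}0.png",cv2.cvtColor(f["img"],cv2.COLOR_RGB2BGR))
    print(c,f["fx"],f["fy"],f["cx"],f["cy"]);print(np.round(f["cam_to_world"],4).tolist())
    for n in("heater","well","window","push_corner","flange","block","stand","plain_block","stand2","plate"):
        print(n,[(np.round(d["centre"],1).tolist(),round(d["score"],2)) for d in tip_of(c,n)][:3])
print(get_state())
E
```

```text
pics
top 463.53795509305326 463.53795509305326 278.60776379431746 201.46892601431543
[[0.0258, -0.978, 0.207, 0.3293], [-0.9997, -0.0256, 0.0037, 0.0116], [0.0017, -0.207, -0.9783, 1.3545], [0.0, 0.0, 0.0, 1.0]]
heater [([222.5, 216.5], 0.86), ([428.5, 180.9], 0.34)]
well [([213.8, 214.7], 0.83), ([419.9, 222.1], 0.31)]
window [([220.7, 230.0], 0.66)]
push_corner [([415.6, 222.2], 0.74), ([205.3, 254.6], 0.71), ([222.0, 215.8], 0.59)]
flange [([212.9, 218.2], 0.58), ([216.4, 215.0], 0.43), ([312.5, 210.9], 0.16)]
block [([419.7, 221.1], 0.85), ([122.5, 206.8], 0.73), ([418.8, 223.3], 0.67)]
stand [([417.8, 224.0], 0.92), ([312.3, 211.6], 0.64)]
plain_block [([313.3, 210.9], 0.78), ([210.8, 215.3], 0.27)]
stand2 [([417.8, 224.0], 0.92), ([312.3, 211.6], 0.64)]Traceback (most recent call last):
  File "<stdin>", line 7, in <module>
ValueError: it knows: beaker, block, bottle, dish, flange, flask, heater, plain_block, push_corner, stand, timer, tipbox, well, window
```

Run:
```python
from cell import *
import cv2,numpy as np
f=grab_frame("side"); cv2.imwrite("pics/side0.png",cv2.cvtColor(f["img"],cv2.COLOR_RGB2BGR))
print(f["fx"],f["cx"],f["cy"]);print(np.round(f["cam_to_world"],4).tolist())
for n in("heater","well","window","push_corner","flange","block","stand","plain_block"):
    print(n,[(np.round(d["centre"],1).tolist(),round(d["score"],2)) for d in tip_of("side",n)][:3])
g=grab_frame("top")["img"][100:400,60:500]
cv2.imwrite("pics/topc.png",cv2.resize(cv2.cvtColor(g,cv2.COLOR_RGB2BGR),(800,545),interpolation=2))
s=get_state();print(s["position"],s["eef_rot"],s["finger_gap"])
```

```text
438.2990761074139 280.65731660968476 201.4638837195114
[[0.9965, -0.0601, 0.0577, 0.5165], [-0.0811, -0.5429, 0.8358, -0.9769], [-0.0189, -0.8376, -0.5459, 0.743], [0.0, 0.0, 0.0, 1.0]]
heater [([233.9, 172.3], 0.71), ([271.0, 195.6], 0.67)]
well [([269.9, 187.6], 0.74)]
window []
push_corner [([234.9, 171.6], 0.77), ([273.1, 154.7], 0.47)]
flange [([259.4, 161.1], 0.67)]
block [([280.9, 343.5], 0.94), ([235.6, 170.9], 0.67)]
stand [([287.6, 349.3], 0.77), ([289.7, 252.4], 0.6)]
plain_block [([284.0, 253.1], 0.6)]
[0.12957934 0.53455622 0.23129558] [2.46925585e+00 1.94225386e+00 8.84360385e-05] 0.996359489814888
```

View pics/topc.png

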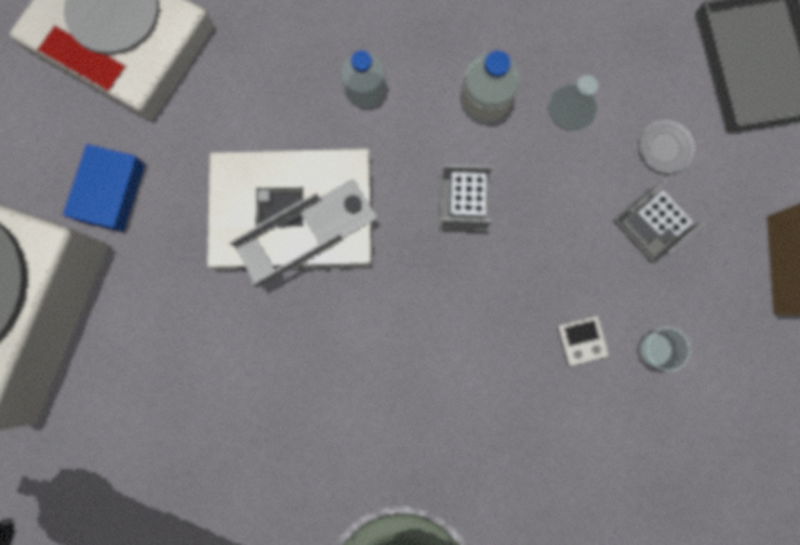

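View pics/side0.png

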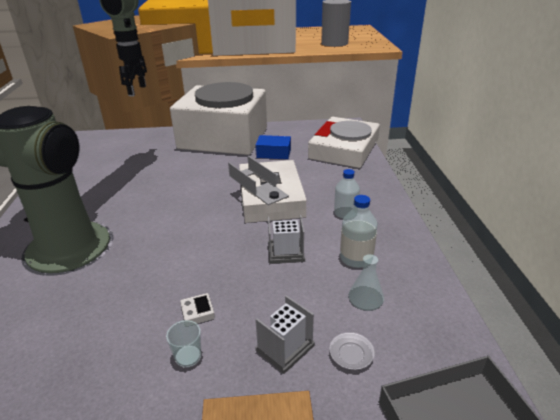

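Top view: heater at about (220,215) px with the plate swung toward -x. Plain block at about (313,211), turned block at about (420,222). Next I'll zoom in to settle which block is notched and fit poses.

```bash
cat > h.py <<'E'
from cell import *
import cv2,numpy as np
from scipy.spatial.transform import Rotation as R
def shot(c,n=1):
    fs=[grab_frame(c) for _ in range(n)]; f=fs[0]; f["img"]=np.mean([k["img"] for k in fs],0).astype(np.uint8); return f
def proj(f,P):
    T=np.linalg.inv(f["cam_to_world"]); p=np.atleast_2d(P)@T[:3,:3].T+T[:3,3]
    return np.c_[f["fx"]*p[:,0]/p[:,2]+f["cx"],f["fy"]*p[:,1]/p[:,2]+f["cy"]]
def ray(f,uv,z):
    T=f["cam_to_world"]; d=T[:3,:3]@np.array([(uv[0]-f["cx"])/f["fx"],(uv[1]-f["cy"])/f["fy"],1]); o=T[:3,3]
    return o+d*(z-o[2])/d[2]
def save(f,n,x0,y0,x1,y1,s): cv2.imwrite(f"pics/{n}.png",cv2.resize(cv2.cvtColor(f["img"][y0:y1,x0:x1],cv2.COLOR_RGB2BGR),None,fx=s,fy=s,interpolation=cv2.INTER_CUBIC))
def place(pts,x,y,yaw):
    c,s=np.cos(yaw),np.sin(yaw); p=np.atleast_2d(pts).astype(float)
    return np.c_[x+c*p[:,0]-s*p[:,1],y+s*p[:,0]+c*p[:,1],p[:,2]]
def box(a,b,z0,z1): return [[i*a/2,j*b/2,z] for z in(z0,z1) for i,j in((-1,-1),(1,-1),(1,1),(-1,1))]
def down(yaw): # tool pointing down with jaw axis at heading yaw
    return (R.from_euler("z",yaw)*R.from_euler("x",np.pi)).as_rotvec()
E
python3 - <<'E'
from h import *
t=shot("top",4); s=shot("side",4)
a=cv2.resize(t["img"][195:250,390:450],(400,366),interpolation=2); b=cv2.resize(t["img"][180:235,285:345],(400,366),interpolation=2)
c=cv2.resize(s["img"][290:370,245:325],(400,400),interpolation=2); d=cv2.resize(t["img"][175:265,165:275],(400,327),interpolation=2)
o=np.zeros((766,800,3),np.uint8); o[:366,:400]=a;o[:366,400:]=b;o[366:766,:400]=c;o[366:693,400:]=d
cv2.imwrite("pics/z.png",cv2.cvtColor(cv2.resize(o,(626,600)),cv2.COLOR_RGB2BGR))
np.save("t.npy",t,allow_pickle=True);np.save("s.npy",s,allow_pickle=True)
for c,f in(("top",t),("side",s)):
  for n in("heater","block","stand","plain_block","window","timer","beaker"):
    for m in silhouettes(c,n)[:2]:
        print(c,n,round(m["score"],2),np.round(m["centre"],1),m["mask"].sum(),np.round(ray(f,m["centre"],.04),3))
E
```

```text
top heater 0.9 [217.7 213.7] 5912 [0.567 0.191 0.04 ]
top block 0.91 [419.8 218.6] 585 [ 0.568 -0.391  0.04 ]
top stand 0.73 [413.9 228.9] 567 [ 0.537 -0.373  0.04 ]
top stand 0.7 [313.  223.2] 558 [ 0.546 -0.084  0.04 ]
top plain_block 0.6 [314.5 208. ] 510 [ 0.591 -0.088  0.04 ]
top window 0.81 [232.5 221.4] 1688 [0.545 0.147 0.04 ]
top timer 0.85 [380.6 288.2] 510 [ 0.368 -0.274  0.04 ]
top beaker 0.83 [426.4 290. ] 514 [ 0.366 -0.402  0.04 ]
top beaker 0.56 [315.  207.7] 514 [ 0.592 -0.089  0.04 ]
side heater 0.73 [267.7 191.3] 3742 [0.556 0.16  0.04 ]
side block 0.9 [286.2 325. ] 1180 [ 0.564 -0.364  0.04 ]
side stand 0.94 [282.9 346.4] 1777 [ 0.553 -0.417  0.04 ]
side plain_block 0.7 [282.8 237.5] 817 [ 0.582 -0.073  0.04 ]
side window 0.6 [259.3 178.2] 1283 [0.534 0.243 0.04 ]
side timer 0.72 [355.3 234.4] 1998 [ 0.773 -0.08   0.04 ]
side timer 0.63 [200.4 306.9] 743 [ 0.385 -0.296  0.04 ]
side beaker 0.77 [186.2 344.9] 1322 [ 0.364 -0.395  0.04 ]
side beaker 0.68 [356.7 232.6] 1949 [ 0.778 -0.072  0.04 ]
```

View pics/z.png

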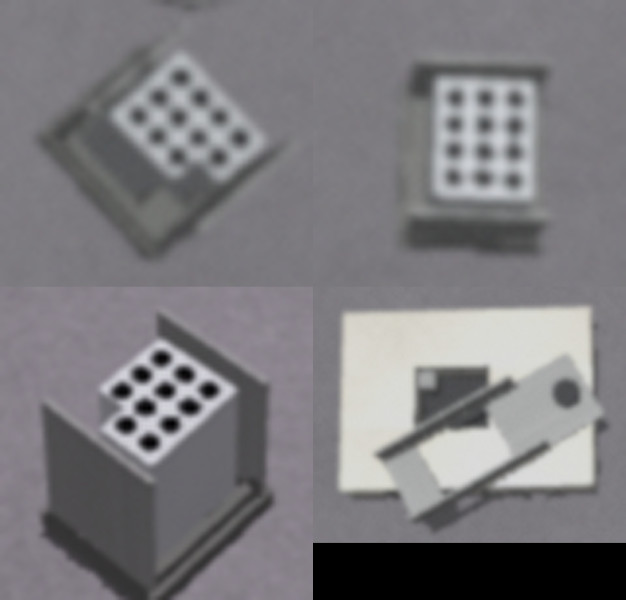

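The notched block is the right-hand one. Its notch is at the image bottom, so block yaw is about 135°. Heater yaw is near 0, with its post at +x+y. I'll refine both with an edge fit.

```bash
cat >> h.py <<'E'
from scipy.optimize import least_squares
from scipy.ndimage import map_coordinates, gaussian_filter
def edgefit(fs,poly,p0,skip=(),w=3.0,iters=8,n=30,free=None):
    """poly: CCW outline points of a bright face; fit (x,y,yaw) to bright-inside edges in frames fs"""
    poly=np.array(poly,float); p=np.array(p0,float)
    for it in range(iters):
        obs=[]
        for k,f in enumerate(fs):
            g=gaussian_filter(f["img"].astype(float).mean(2),0.7)
            uv0=proj(f,place(poly,*p)); c=uv0.mean(0)
            for i in range(len(poly)):
                if (k,i) in skip: continue
                a,b=poly[i],poly[(i+1)%len(poly)]
                P=a+np.linspace(.08,.92,n)[:,None]*(b-a); uv=proj(f,place(P,*p))
                d=uv[-1]-uv[0]; nn=np.array([d[1],-d[0]])/np.hypot(*d)
                # outward = to the side where area orientation says
                area=np.sum(uv0[:,0]*np.roll(uv0[:,1],-1)-uv0[:,1]*np.roll(uv0[:,0],-1)); nn*=np.sign(area)
                ww=w if it<4 else min(w,2.0)
                t=np.arange(-ww,ww+.01,.1)
                S=uv[:,None]+t[None,:,None]*nn
                v=map_coordinates(g,[S[...,1],S[...,0]],order=1)
                gr=-np.gradient(v,axis=1); j=gr.argmax(1); m=gr[np.arange(len(j)),j]
                for q in range(len(P)):
                    if m[q]>0.6 and 0<j[q]<len(t)-1: obs.append((k,i,P[q],uv[q]+t[j[q]]*nn,nn))
        def res(x):
            r=np.zeros(len(obs))
            for k,f in enumerate(fs):
                I=[o for o in range(len(obs)) if obs[o][0]==k]
                if I:
                    uv=proj(f,place([obs[o][2] for o in I],*x)); r[I]=[(uv[q]-obs[o][3])@obs[o][4] for q,o in enumerate(I)]
            return r
        s=least_squares(res,p,loss="soft_l1",f_scale=.4,x_scale=[.01,.01,.05]); p=s.x
    r=res(p); per={}
    for o,v in zip(obs,r): per.setdefault((o[0],o[1]),[]).append(v)
    return p,{k:(len(v),round(float(np.median(v)),2)) for k,v in per.items()}
def rect(a,b,z): return [[-a/2,-b/2,z],[a/2,-b/2,z],[a/2,b/2,z],[-a/2,b/2,z]]
HT=rect(.18,.25,.06)
def BL(z): return [[-.026,-.032,z],[.026,-.032,z],[.026,.014,z],[.008,.014,z],[.008,.032,z],[-.026,.032,z]]
E
python3 - <<'E'
from h import *
t=np.load("t.npy",allow_pickle=True).item();s=np.load("s.npy",allow_pickle=True).item()
q=[ray(t,c,.06) for c in((175.5,184.1),(262.3,182),(174.5,246.3),(263.7,245.3))]
print(np.round(q,3)); h0=[*np.mean(q,0)[:2],0]
for fs,n in(([t],"t"),([s],"s"),([t,s],"ts")):
    print("heater",n,*edgefit(fs,HT,h0,w=4))
    b0=ray(t,[390+190/5.22,195+125/5.22],.087)[:2]
    print("block",n,b0,*edgefit(fs,BL(.087),[*b0,2.36],w=3))
    b0=ray(t,[285+(485-313)/5.22,180+138/5.22],.087)[:2]
    print("plain",n,b0,*edgefit(fs,rect(.052,.064,.087),[*b0,1.57],w=3))
E
```

```text
[[0.646 0.314 0.06 ]
 [0.659 0.065 0.06 ]
 [0.467 0.304 0.06 ]
 [0.477 0.055 0.06 ]]
heater t [0.56348722 0.18577292 0.0528715 ] {(0, 0): (29, -0.11), (0, 1): (30, -0.21), (0, 2): (30, -0.15), (0, 3): (24, -0.33)}
block t [ 0.55861611 -0.39482542] [ 0.55734662 -0.39306971  2.31638667] {(0, 0): (30, -0.8), (0, 1): (30, -0.2), (0, 2): (30, -0.45), (0, 3): (30, -0.35), (0, 4): (30, -0.2), (0, 5): (30, -0.85)}
plain t [ 0.58615374 -0.0937252 ] [ 0.58735031 -0.09212316  1.57162891] {(0, 0): (30, -0.1), (0, 1): (30, -0.8), (0, 2): (30, -0.2), (0, 3): (30, -0.5)}
heater s [0.56593219 0.19118477 0.04547403] {(0, 0): (30, -0.2), (0, 1): (30, -0.03), (0, 2): (24, -0.45), (0, 3): (19, -0.1)}
block s [ 0.55861611 -0.39482542] [ 0.55872652 -0.38819482  2.32270036] {(0, 0): (30, -0.5), (0, 1): (30, -0.2), (0, 2): (30, -0.65), (0, 3): (30, -0.4), (0, 4): (30, -0.0), (0, 5): (30, -0.5)}
plain s [ 0.58615374 -0.0937252 ] [ 0.58884613 -0.08821501  1.57877429] {(0, 0): (30, -0.5), (0, 1): (28, -0.65), (0, 2): (30, -0.4), (0, 3): (30, -0.65)}
heater ts [0.56478159 0.18639726 0.05143178] {(0, 0): (29, -0.29), (0, 1): (30, 0.2), (0, 2): (30, 0.09), (0, 3): (24, -0.79), (1, 0): (28, 0.7), (1, 1): (30, -0.5), (1, 2): (22, -0.95), (1, 3): (18, 0.3)}
block ts [ 0.55861611 -0.39482542] [ 0.55831983 -0.38982415  2.32020671] {(0, 0): (30, 0.31), (0, 1): (30, 0.4), (0, 2): (23, -1.31), (0, 3): (30, 0.1), (0, 4): (30, -1.21), (0, 5): (30, -1.5), (1, 0): (30, -1.09), (1, 1): (30, -0.6), (1, 2): (30, 0.03), (1, 3): (30, -0.74), (1, 4): (30, 0.69), (1, 5): (30, -0.05)}
plain ts [ 0.58615374 -0.0937252 ] [ 0.58819482 -0.09134667  1.58156545] {(0, 0): (30, 0.25), (0, 1): (30, -0.58), (0, 2): (30, -0.81), (0, 3): (30, -1.41), (1, 0): (30, -0.75), (1, 1): (26, -1.04), (1, 2): (30, -0.1), (1, 3): (30, 0.14)}
```

Both cameras agree to about 5 mm, which is a calibration offset, so I'll use the mean. Heater is at about (0.5647, 0.188), yaw 0.05. Now push the plate along its arc.

```bash
cat >> h.py <<'E'
def best(pos,yaw):
    c=[(abs(q[5]),y) for y in(yaw,yaw+np.pi,yaw-np.pi) if (q:=ik(pos,down(y))) is not None]; return min(c)[1]
HX,HY,HW=0.5647,0.1884,0.050
def hw(x,y,z=0): return place([[x,y,z]],HX,HY,HW)[0]
def pl(x,y,z,th): return hw(*(place([[x,y,z]],0,-.1,th)[0]))
E
python3 - <<'E'
from h import *
t=np.load("t.npy",allow_pickle=True).item()
a,b=ray(t,(200.8,256.2),.1),ray(t,(247.6,230.9),.1); d=a-b
th=np.arctan2(-d[0],d[1])-HW; print("theta0",th)
def tip(t_,gap): return pl(-.037-gap,.168,.082,t_)
T0=th+.08
p=tip(T0,.035); y=best(p,HW+T0+np.pi/2); print(p,y)
grab(20)
movep(p+[0,0,.13],down(y)); move_l(p,.2)
for k in np.linspace(T0,0.06,8):
    move_l(tip(k,.012),.12,rot=down(y-T0+k))
sleep(.3); s=get_state(); print(s["clock"],s["contact_force"],s["position"])
move_l(tip(0.06,.06),.2); 
f=shot("top",4); save(f,"p1",165,175,275,265,7)
E
```

```text
theta0 0.4783976049976813
[0.41459628 0.18522804 0.082     ] 2.179193931792578
7.7167 [-0.89840419  1.52570716 -1.24139867] [0.50222728 0.24997279 0.08204784]
```

View pics/p1.png

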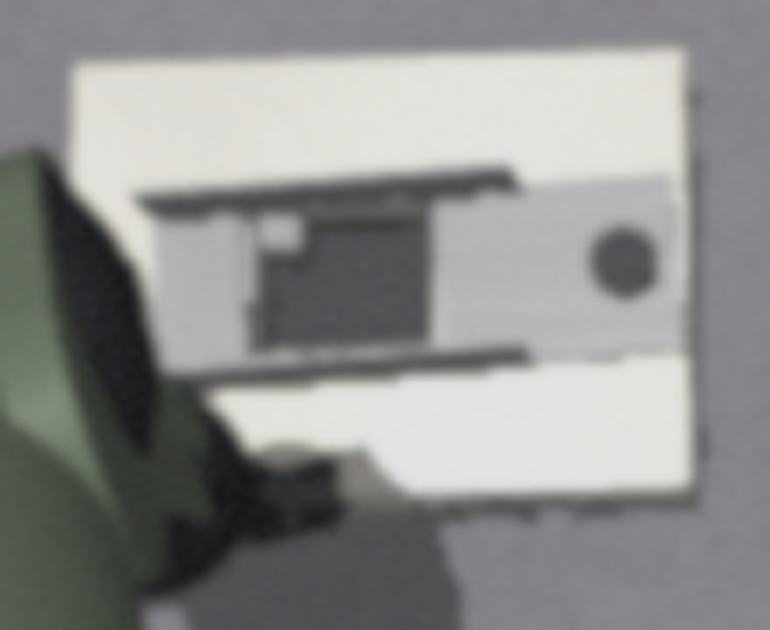

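The plate is nearly square. Its slope is about 0.04 rad relative to the heater's top edge (edges at rows 63→48 against 190→168), so one more small push.

Run:
```python
from h import *
def tip(t_,gap): return pl(-.037-gap,.168,.082,t_)
y=best(tip(.06,.06),HW+.06+np.pi/2)
move_l(tip(.06,.02),.15)
move_l(tip(.012,.012),.06); sleep(.2); print(get_state()["contact_force"])
p=tip(.02,.06); move_l(p,.2); move_l(p+[0,0,.12],.25); let_go()
# go over the notched block's stand
bx,by,bw=.558,-.3905,2.319
y=best(np.array([bx,by,.2]),bw)
movep([.44,-.11,.25],down(y)); 
f=shot("top",4); save(f,"p2",165,175,275,265,7); np.save("t2.npy",f,allow_pickle=True)
print(y,get_state()["q"],get_state()["clock"])
print("heater",*edgefit([f],HT,[HX,HY,HW],w=4))
```

```text
[ 0.33461701 -0.74785971 -0.85719443]
2.319 [-4.06324330e-01  1.34102917e-01 -3.95050478e-01  1.04200327e+00
  8.77162250e-05 -1.15595274e+00] 12.725
heater [0.56348355 0.18583821 0.05057962] {(0, 0): (30, -0.09), (0, 1): (30, -0.2), (0, 2): (30, -0.11), (0, 3): (30, -0.2)}
```

View pics/p2.png

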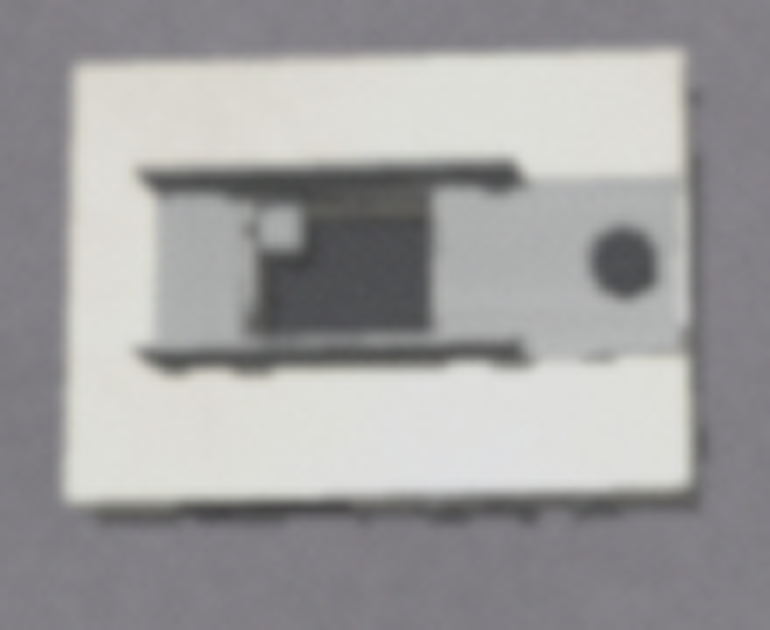

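The plate now lies parallel to the heater edges (flange slopes about -0.02, heater about -0.023). Now grasp the notched block by its x faces and set it on the bare bench at heater heading.

Run:
```python
from h import *
bx,by,bw=.558,-.3905,2.319
movep([bx,by,.2],down(bw)); move_l([bx,by,.048],.15)
grab(60); s=get_state(); print("grip",s["finger_gap"],s["contact_force"])
move_l([bx,by,.21],.15); s=get_state(); print("lift",s["finger_gap"],s["contact_force"])
movep([.44,-.11,.21],down(HW)); move_l([.44,-.11,.06],.15)
hit=move_l([.44,-.11,.034],.03,until_force=4); s=get_state(); print(hit,s["position"],s["contact_force"])
let_go(); sleep(.3)
move_l([.44,-.11,.2],.2)
movep([.36,.12,.25],down(HW+np.pi/2))
t=shot("top",4);sd=shot("side",4)
for n,f in(("t",t),("s",sd)): print(n,*edgefit([f],BL(.075),[.44,-.11,HW],w=4))
a=cv2.resize(t["img"][220:280,290:350],(400,400),interpolation=2); b=cv2.resize(sd["img"][200:280,200:280],(400,400),interpolation=2)
cv2.imwrite("pics/b.png",cv2.cvtColor(np.hstack([a,b]),cv2.COLOR_RGB2BGR)); print(get_state()["clock"])
```

```text
grip 0.5964460674441391 [-0.39807473  0.93573608  6.54091014]
lift 0.6020612134928518 [ 0.29918205  0.0546949  -6.04479625]
True [ 0.43971062 -0.10983939  0.03694218] [-0.59160999  0.22702536  5.05407585]
t [ 0.44055086 -0.11326994  0.04473622] {(0, 0): (30, -0.85), (0, 1): (30, -0.1), (0, 2): (28, -0.09), (0, 3): (30, -0.51), (0, 4): (30, -0.39), (0, 5): (30, -0.36)}
s [ 0.43859137 -0.11712422  0.39904377] {(0, 0): (22, 0.49), (0, 1): (23, -0.21), (0, 2): (14, -1.66), (0, 3): (29, 0.21), (0, 4): (24, 0.49), (0, 5): (21, 0.22)}
23.8667
```

View pics/b.png

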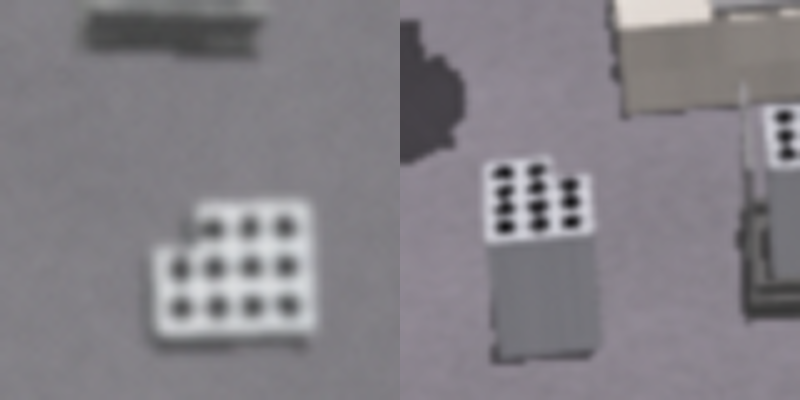

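The block stands upright and released, notch toward +x+y, top fit at (0.4406, -0.1133). Next grip its y faces. I'll grip and release once to learn the top camera's y bias, then regrip.

Run:
```python
from h import *
Y=HW+np.pi/2; x,y=.44,-.1125
movep([x,y,.2],down(Y)); move_l([x,y,.043],.2); grab(30); s=get_state(); print(s["position"],s["finger_gap"])
let_go(); move_l([x,y,.2],.25); movep([.36,.1,.25],down(Y))
t=shot("top",6); p,r=edgefit([t],BL(.075),[.44,-.1125,HW],w=3); print("block",p,r)
h,r=edgefit([t],HT,[.5635,.1858,HW],w=3,skip=[(0,3)]);print("heater",h,r)
h,r=edgefit([t],HT,[.5635,.1858,HW],w=3);print("heater",h,r, get_state()["clock"])
sd=shot("side",6); p,r=edgefit([sd],BL(.075),[.441,-.107,HW],w=2); print("block side",p,r)
h,r=edgefit([sd],HT,[.566,.191,HW],w=3);print("heater side",h,r)
```

```text
[ 0.44105552 -0.11226703  0.04424863] 0.7465872883805514
block [ 0.4410596  -0.11556531  0.0349496 ] {(0, 0): (30, -0.6), (0, 1): (30, -0.24), (0, 2): (30, -0.0), (0, 3): (30, -0.48), (0, 4): (30, -0.3), (0, 5): (30, -0.46)}
heater [0.56389568 0.18600509 0.05211612] {(0, 0): (30, -0.1), (0, 1): (30, -0.07), (0, 2): (30, -0.07)}
heater [0.56386914 0.1859791  0.05158605] {(0, 0): (30, -0.1), (0, 1): (30, 0.0), (0, 2): (30, -0.1), (0, 3): (27, -0.0)} 28.475
block side [ 0.44203806 -0.1110994   0.03247046] {(0, 0): (30, -0.47), (0, 1): (30, -0.13), (0, 2): (22, 1.67), (0, 3): (30, -0.47), (0, 4): (30, -0.82), (0, 5): (30, -0.58)}
heater side [0.56585399 0.19133123 0.04812723] {(0, 0): (21, -0.26), (0, 1): (30, -0.1), (0, 2): (30, -0.23), (0, 3): (30, -0.0)}
```

Both cameras, bias-corrected with the gripped block, put the heater at about (0.5633, 0.1896, 0.050), agreeing within 1 mm. Now regrip and insert.

```bash
cat >> h.py <<'E'
HX,HY,HW=0.5633,0.1896,0.050
E
python3 - <<'E'
from h import *
Y=HW+np.pi/2; x,y=.44,-.1125
w=hw(0,.015)
movep([x,y,.2],down(Y)); move_l([x,y,.043],.2); sleep(.1); print(get_state()["position"]); grab(50); s=get_state(); print(s["position"],s["finger_gap"])
move_l([x,y,.215],.15)
movep([w[0],w[1],.215],down(Y)); print("well",w,get_state()["position"],get_state()["contact_force"])
move_l([w[0],w[1],.118],.1,until_force=8)
t=shot("top",4); save(t,"ins",165,150,275,250,6)
print(get_state()["position"],get_state()["contact_force"])
hit=move_l([w[0],w[1],.070],.03,until_force=6)
s=get_state(); print(hit,s["position"],s["contact_force"],s["wrist_torque"],s["clock"])
E
```

```text
[ 0.44115576 -0.11270127  0.04424145]
[ 0.4407246  -0.11260724  0.04403937] 0.7390490583164572
well [0.56255031 0.20458125 0.        ] [0.5624186  0.20329382 0.21475088] [-0.26217405 -0.67770085 -5.45212402]
[0.56300933 0.20473204 0.11872089] [-0.52389614  0.55875444 -5.62481194]
True [0.5623576  0.20455976 0.07209351] [-0.43216098  0.82720517  6.96382233] [-0.09290207 -0.03098331  0.03342776] 36.3667
```

Contact came at TCP z = 0.0721, against 0.0720 expected for fully home. Release, retreat and check.

Run:
```python
from h import *
p=get_state()["position"]
let_go(); sleep(.2); move_l([p[0],p[1],.23],.1); movep([.36,-.1,.25],down(HW+np.pi/2)); sleep(.3)
t=shot("top",4); sd=shot("side",4)
for n,f,b in(("t",t,(.0009,-.0032)),("s",sd,(.002,.0013))): 
    q,r=edgefit([f],BL(.103),[p[0]+b[0],p[1]+b[1],HW],w=3); print(n,q-[*b,0],r)
a=cv2.resize(t["img"][175:265,165:275],(489,400),interpolation=2); b=cv2.resize(sd["img"][145:215,225:295],(400,400),interpolation=2)
cv2.imwrite("pics/fin.png",cv2.cvtColor(cv2.resize(np.hstack([a,b]),(800,360)),cv2.COLOR_RGB2BGR)); s=get_state(); print(hw(0,.015),s["clock"],s["contact_force"])
```

```text
t [0.56138759 0.20404586 0.04742096] {(0, 0): (30, -1.0), (0, 1): (30, -0.52), (0, 2): (10, -0.65), (0, 3): (24, -0.5), (0, 4): (29, -0.62), (0, 5): (30, -0.61)}
s [0.56167734 0.22470136 0.17747882] {(0, 0): (15, -0.59), (0, 1): (30, -0.18), (0, 2): (30, -0.3), (0, 3): (30, 0.06), (0, 4): (30, 0.1), (0, 5): (6, -1.77)}
[0.56255031 0.20458125 0.        ] 40.75 [-0.6990118  -0.59776435 -0.40973897]
```

View pics/fin.png

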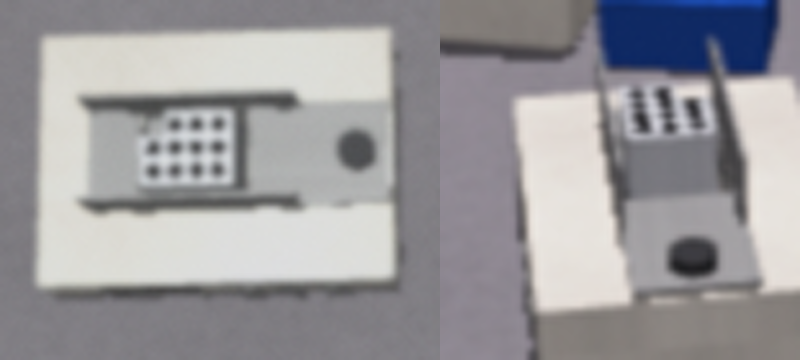

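The block sits in the window with its top below the flanges, notch at the post corner, and the plate is still square. Hand in.

```bash
python3 -c "
from cell import *
sign_off()"
```

```text
the job is handed in; nothing more can be done
```

The job is handed in and, by my checks, complete; the robot gave no verdict. The notched block is in the heater well and released, with its notch at the corner post.

- **Plate:** I pushed it square in two goes. By eye from the picture it lies within about 0.01 rad of square, and it looked unchanged at the end.
- **Block:** I took it from its stand by the x faces and stood it upright on the bare bench. One grip and release on the y faces measured the camera offset. I then regripped and lowered it until it touched down at tool height 0.0721 m, against 0.0720 m expected for fully home.
- **Last checks:** The top camera puts the block about 1.3 mm from the well centre and within 0.003 rad of square. In the pictures its top is below the flanges. The robot was clear of everything at about 41 s on its clock.
- **One check disagreed:** The final side-camera fit was about 20 mm and 0.13 rad off. I discounted it because the plate and flanges hide part of the block there and the side picture itself looks right.
- **Not measured:** I did not re-check the plain block or the other items at the end. The arm's paths were planned clear of them.

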